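# Close up the surgical set for the steriliser

### The job

Close up the surgical set on the operating table for the steriliser: put on each of the three steel jars the lid of its own size, lying flat and centred on the rim, and fit the finned comb on the instrument rack so that its fins go down between the rack's fins and its plate lies flat and centred on them. Leave the jars and the rack standing where they are, and do not disturb the bottle or the carton.

Things in the scene. Friction and masses are not known exactly. Their poses are not given: they have to be found in the camera images.
- lid_large_knob (a point): The large lid: loose, steel, plate 120 mm across, 3 mm thick, lying on its centring disc (80 mm across, 5 mm deep). Upright round knob in the middle, 18 mm across, its top 32 mm above the plate (lowest 8 mm: 12 mm neck). Point: on the axis, in the knob, 22 mm above the plate, 30 mm above the lid's underside; grip here. z: axis, up. Seated, it is 95 mm above the jar's underside.
- lid_medium_knob (a point): The medium lid: loose, steel, plate 96 mm across, 3 mm thick, lying on its centring disc (56 mm across, 5 mm deep). Upright round knob in the middle, 18 mm across, its top 32 mm above the plate (lowest 8 mm: 12 mm neck). Point: on the axis, in the knob, 22 mm above the plate, 30 mm above the lid's underside; grip here. z: axis, up. Seated, it is 85 mm above the jar's underside.
- lid_small_knob (a point): The small lid: loose, steel, plate 72 mm across, 3 mm thick, lying on its centring disc (32 mm across, 5 mm deep). Upright round knob in the middle, 18 mm across, its top 32 mm above the plate (lowest 8 mm: 12 mm neck). Point: on the axis, in the knob, 22 mm above the plate, 30 mm above the lid's underside; grip here. z: axis, up. Seated, it is 75 mm above the jar's underside.
- jar_large: The large jar: an open, straight-sided round steel jar standing loose on the table, 104 mm outside, 98 mm inside, 70 mm high, wall 3 mm. Origin at the centre of its underside, z up. It takes the large lid.
- jar_medium: The medium jar: an open, straight-sided round steel jar standing loose on the table, 80 mm outside, 74 mm inside, 60 mm high, wall 3 mm. Origin at the centre of its underside, z up. It takes the medium lid.
- jar_small: The small jar: an open, straight-sided round steel jar standing loose on the table, 56 mm outside, 50 mm inside, 50 mm high, wall 3 mm. Origin at the centre of its underside, z up. It takes the small lid.
- comb_grip (a point): Finned comb: loose aluminium plate 84 x 56 x 5 mm standing on five fins (4 mm thick, 56 mm long along y, 22 mm deep, 17 mm apart along x); grey grip bar on top, 14 (x) x 44 (y) x 32 mm high. Point: in the bar, 21 mm above the plate, 48 mm above the fins' lower edges; grip here, across x. z up. Half a turn makes no difference. Seated, it is 56 mm above the rack's underside.
- rack: Instrument rack: steel plate 112 x 66 x 6 mm, loose, 0.8 kg, with six upright aluminium fins (4 mm thick, 60 mm long along y, tops 30 mm above the underside, 17 mm apart along x: five 13 mm gaps, the middle one central). The comb's fins fit the gaps with 4.5 mm play each side. Origin: centre of the underside; x across the fins, y along, z up.
- bottle: Bystander: an amber bottle with a white cap and paper label, 64 mm across, 150 mm high, standing. Origin at the centre of its underside, z up.
- carton: Bystander: a small closed cardboard carton, 50 (x) x 90 (y) x 45 mm high. Origin at the centre of its underside, z up.
There are look-alikes about, which are no part of the job. Leave any turquoise look-alike of the part that bears lid_small_knob alone.

How it is judged (in metres and radians):
At the end, for the whole second after the job is handed in: Each lid on the jar of its size and the comb in the rack, fins between fins: each centred within 12 mm, at seated height within 4 mm, level within 0.08 rad; comb and rack aligned within 0.17 rad, either way round; jars and rack upright within 0.08 rad; all let go and at rest (horizontal distance between lid_large_knob and jar_large below 0.012 m and z of lid_large_knob in the frame of jar_large between 0.091 and 0.099 m and angle between each of lid_large_knob, jar_large, lid_medium_knob, jar_medium, lid_small_knob, jar_small, comb_grip, rack's own z axis and vertical below 0.08 rad and linear speed of each of jar_large, jar_medium, jar_small, rack below 0.02 m/s and horizontal distance between lid_medium_knob and jar_medium below 0.012 m and z of lid_medium_knob in the frame of jar_medium between 0.081 and 0.089 m and horizontal distance between lid_small_knob and jar_small below 0.012 m and z of lid_small_knob in the frame of jar_small between 0.071 and 0.079 m and z of comb_grip in the frame of rack between 0.052 and 0.06 m and horizontal distance between comb_grip and rack below 0.012 m and angle between the y axis of comb_grip and the y axis of rack, either way round below 0.17 rad); the robot touches nothing.
It fails at once if a jar or the rack is shifted more than 40 mm (distance of any of jar_large, jar_medium, jar_small, rack from where it was at the start of the episode above 0.04 m).
It fails at once if the bottle or the carton is moved more than 30 mm (distance of any of bottle, carton from where it was at the start of the episode above 0.03 m).
It also fails if it takes over 112 s, if anything falls off the work surface, if the arm or the gripper's body presses on something with over 40 N, if the wrist force passes 120 N, or if a joint passes its speed limit or range.

### The arm

A 7-joint arm with a two-finger parallel gripper is mounted at the origin on the work surface. World frame = base frame: x ahead of the robot, y to its left, z up, the work surface at z = 0. Lengths are in mm, angles in rad, forces in N, time in s.
With the tool pointing down it reaches from about 425 to 1025 mm from the base axis. Payload 3.6 kg.
Tool frame: the origin (TCP) lies midway between the tips of the shut fingers; the grasp point (between the pads) lies 19 mm behind it; z points along the fingers, y is the line along which they close (so a half turn about z gives the same grasp; the last joint's range is limited). The gripper opens to 85 mm and grips with 20 to 120 N. Pads are 22 mm wide; open, the fingers measure 114 mm over their backs; the gripper's body (76 mm by 85 mm) begins 54 mm behind the grasp point. The pads swing forward as they close: fully open they stand 13 mm farther back than shut.
Start: joints at [-1.381, 0.591, 0.048, 1.609, -0.033, 0.943, -0.034], TCP at [202.304, 696.206, 198.502] pointing down, gripper open.
Joint ranges: [-2.69, 2.69], [-0.47, 2.24], [-1.27, 1.36], [0.19, 2.51], [-1.53, 4.68], [0.08, 2.07], [-3.09, 3.09]. Speed limits (rad/s): [2.57, 2.57, 3.14, 3.14, 3.14, 3.14, 3.14].

### API

Orientations are given as a unit quaternion [w, x, y, z].
In Python, from plant import arm gives the robot as it stands.
- The arm moves only by the shell command python3 -m handwheel 'ROWS' [FORCE]. ROWS is text: rows parted by semicolons, each of 7 numbers parted by spaces: the opening, from 0 (shut) to 1 (fully open), then the shift along the tool's x, y, z each as a share of 10 cm, from -1 to 1, then the turn, a rotation vector about the tool's x, y, z each as a share of 180 degrees, from -1 to 1. In form: gripper dx dy dz ax ay az; .... A call has exactly 10 rows; each row is the pose to reach, as a shift and turn from the pose commanded when the call began, along the tool's axes at that moment, turning the shorter way round; what a row does not reach only later rows make up. A row lasts 1/10 s, in which the tool goes at most 50 mm and 8.59 degrees, less where a joint would pass 70% of its speed; a pose out of reach is approached as far as the arm can. A call with a number of a shift or a turn outside -1 to 1 is refused whole. A call with a gripper value outside its range is refused whole. The fingers move at their own pace and stop on an object; FORCE is the grip in N (left out, the last holds). Time passes only in rows, so rows that repeat a pose let the fingers close, or fill a call up. It gives the time, the measured TCP pose, the force, the opening and the grip force at its end, in the units of the state.
- arm.observe(): the state, without advancing time (a new reading comes with each control period).
- arm.capture(name): name is "side" or "top"; returns the picture (400x640x3 uint8, blue, green, red); there is no depth.
- arm.camera_model(name): a dict with "mtx" (3x3 intrinsics, pixels), "pose" (4x4, takes a point from camera to world coordinates). Camera axes: x right, y down, z forward; pixel columns grow to the right and rows downward; lengths in mm; the calibration is good to about 2 mm. A picture is of the moment at which its call begins. camera_model takes no time and is no camera call.
- arm.finish_job(): hands the job in; it is judged then, once.
The state is a dict: "clock": time; "joints": joint angles; "qvel": joint speeds; "joint_efforts": joint torques, N m; "ee_pos": TCP position; "tcp_rot": TCP orientation; "wrist_force": force on the tool from outside, world axes, zero at the start; "moment": the same for the moment, N m; "width": finger opening in mm; "grip_force": force on a finger pad.
Only numpy, scipy, OpenCV 4.12 (cv2) and the standard library are available. Lean on these libraries where they do the work, as an engineer would, in place of code of your own. Each camera call takes 0.05 s, during which the arm holds its last target. There are 200 camera calls.

## Working session

There is one attempt and no reset: what is moved stays moved. The work goes in short steps, Python scripts to look and compute and a shell command to move; the robot and the scene stay as the last step left them, time stands still between calls to the robot, and variables do not carry over. Pictures are saved under pics/ and viewed, at most 14 in all, crops included, and the job is handed in when it is done.

```bash
mkdir -p pics; ls; python3 - <<'E'
from plant import arm
import cv2,numpy as np
np.set_printoptions(precision=4,suppress=True)
for n in("top","side"):
    cv2.imwrite(f"pics/{n}0.png",arm.capture(n)); m=arm.camera_model(n); print(n,np.array(m["mtx"]),np.array(m["pose"]))
print(arm.observe())
E
```

```text
pics
top [[494.9765   0.     314.1944]
 [  0.     494.9765 200.5841]
 [  0.       0.       1.    ]] [[  -0.0004   -0.996     0.0889  436.2125]
 [  -1.        0.0013    0.0099    9.4924]
 [  -0.0099   -0.0889   -0.996  1419.5947]
 [   0.        0.        0.        1.    ]]
side [[401.4678   0.     325.0069]
 [  0.     401.4678 196.746 ]
 [  0.       0.       1.    ]] [[   0.9837   -0.1233    0.1311  424.9117]
 [  -0.1793   -0.6082    0.7732 -856.3115]
 [  -0.0156   -0.7841   -0.6204  793.4222]
 [   0.        0.        0.        1.    ]]
{'clock': 0.1, 'joints': array([-1.3815,  0.5921,  0.0483,  1.6097, -0.0333,  0.9427, -0.0337]), 'qvel': array([-0.0004, -0.001 ,  0.0009, -0.0042, -0.0009,  0.    , -0.0002]), 'joint_efforts': array([  0.0044, -54.9996,   1.5531, -19.8824,   0.0097,   0.0038,
         0.    ]), 'ee_pos': array([202.0803, 695.4286, 197.4312]), 'tcp_rot': array([-0.0001,  0.1409,  0.99  , -0.001 ]), 'wrist_force': array([-0.7705, -0.8692, -0.4604]), 'moment': array([0.0016, 0.0052, 0.0065]), 'grip_force': 0.0, 'width': 84.99820274566056}
```

View pics/top0.png

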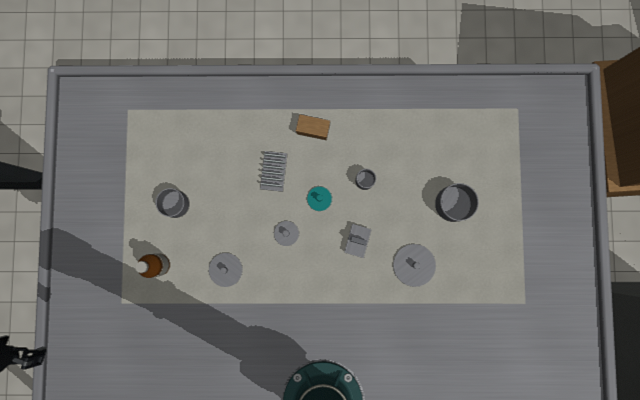

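View pics/side0.png

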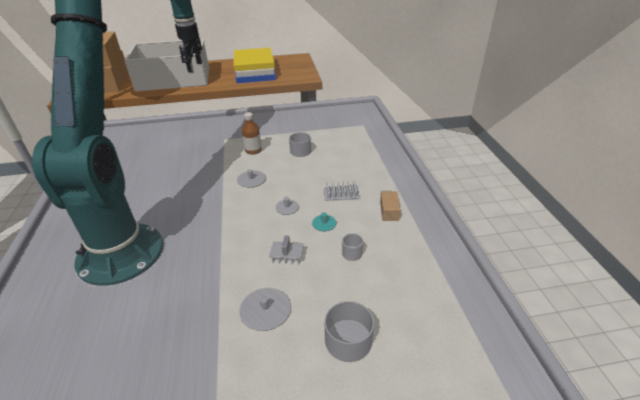

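The top view shows, by column and row:
- medium jar (172,203) and bottle (150,265)
- medium lid (225,268) and small lid (286,232)
- turquoise decoy (319,198)
- rack (272,171) and carton (313,126)
- small jar (365,179) and comb (355,239)
- large lid (413,264) and large jar (457,202)

The side view agrees with this layout. Next I'll take zoomed crops.

```bash
python3 - <<'E'
import cv2
im=cv2.imread("pics/top0.png")
for k,(x,y,w,h) in {"L":(130,150,190,142),"R":(310,150,190,142)}.items():
    c=cv2.resize(im[y:y+h,x:x+w],None,fx=4.2,fy=4.2,interpolation=cv2.INTER_CUBIC)
    for i in range(0,w,20): cv2.putText(c,str(x+i),(int(i*4.2),10),0,.35,(0,0,255)); cv2.line(c,(int(i*4.2),12),(int(i*4.2),18),(0,0,255))
    for i in range(10,h,20): cv2.putText(c,str(y+i),(0,int(i*4.2)),0,.35,(0,0,255))
    cv2.imwrite(f"pics/c{k}.png",c)
E
```

```text
(no output)
```

View pics/cL.png

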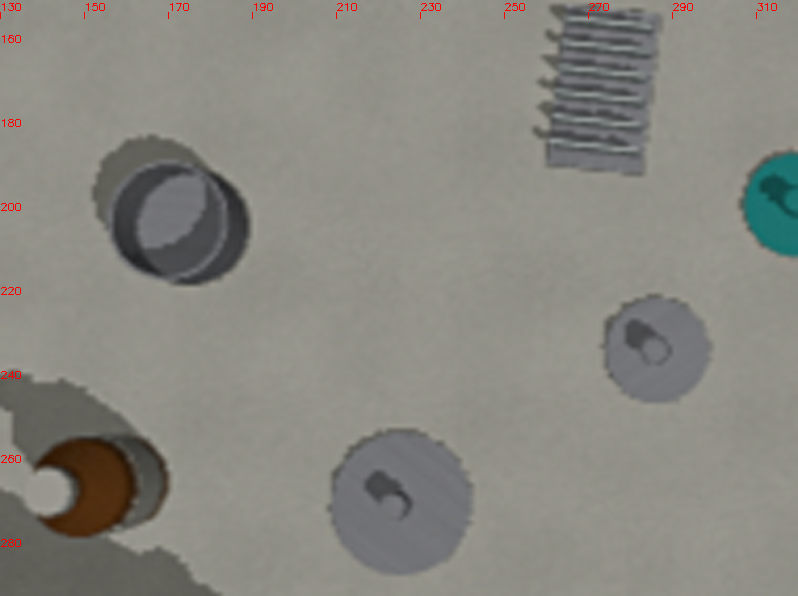

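View pics/cR.png

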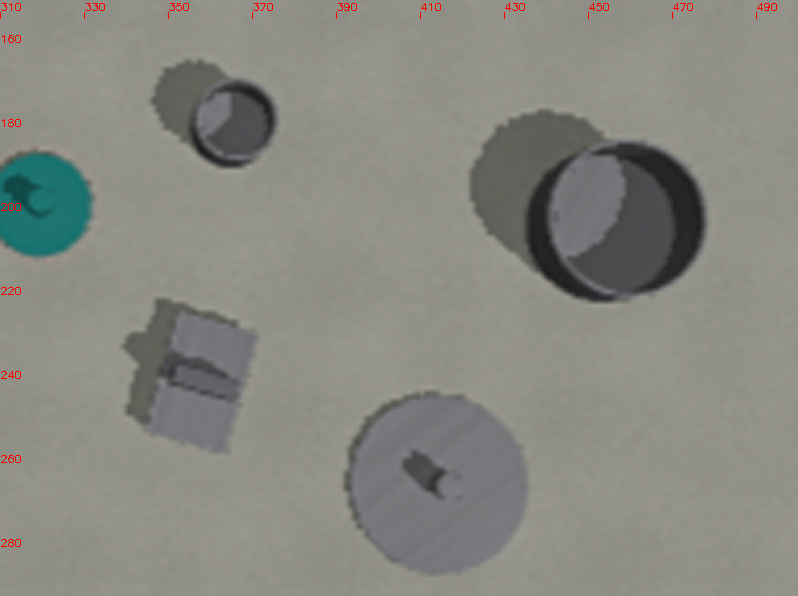

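The crops show these edges:
- Lids: the circles match their stated widths, 33.6, 25.7 and 42.9 px.
- Jars: the rims show clearly at z = 50, 60 and 70.
- Rack: plate corners near (260,189.3), (283.6,191.7) and (287.6,153.3).
- Comb: plate corners (371.2,228.6), (364.3,257.9), (352.9,223.8) and (345.7,251.9).

I'll refine these by projecting the models into the images.

```bash
cat >h.py <<'E'
from plant import arm
import cv2,numpy as np
np.set_printoptions(precision=3,suppress=True)
C={n:(np.array(arm.camera_model(n)["mtx"]),np.array(arm.camera_model(n)["pose"])) for n in("top","side")}
def ray(n,u,v,z):
    K,T=C[n]; d=T[:3,:3]@np.linalg.solve(K,[u,v,1]); o=T[:3,3]; return (o+d*(z-o[2])/d[2])[:2]
def proj(n,P):
    K,T=C[n]; W=np.linalg.inv(T); r,_=cv2.Rodrigues(W[:3,:3])
    return cv2.projectPoints(np.float64(P).reshape(-1,1,3),r,W[:3,3],K,None)[0].reshape(-1,2)
def circ(x,y,z,d): 
    a=np.linspace(0,2*np.pi,60); return np.c_[x+d/2*np.cos(a),y+d/2*np.sin(a),0*a+z]
def rect(x,y,z,a,w,h):
    c,s=np.cos(a),np.sin(a); q=np.array([[-w,-h],[w,-h],[w,h],[-w,h],[-w,-h]])/2; return np.c_[q@np.array([[c,s],[-s,c]])+[x,y],[z]*5]
def view(n,box,f,items,out,im=None):
    im=arm.capture(n) if im is None else im
    x,y,w,h=box; c=cv2.resize(im[y:y+h,x:x+w],None,fx=f,fy=f,interpolation=cv2.INTER_CUBIC)
    for P,col in items: cv2.polylines(c,[np.int32(((proj(n,P)-[x,y]+.5)*f-.5)*8)],False,col,1,cv2.LINE_AA,3)
    cv2.imwrite(out,c)
def gripitems(d):
    R=(0,0,255);it=[]
    for k,z,s in(("lL",8,120),("lM",8,96),("lS",8,72)): it+=[(circ(*d[k],z,s),R),(circ(*d[k],z+32,18),R)]
    for k,z,s in(("jL",70,104),("jM",60,80),("jS",50,56)): it+=[(circ(*d[k],z,s),R),(circ(*d[k],0,s),(0,255,0))]
    x,y,a=d["rack"]; it+=[(rect(x,y,6,a,112,66),R)]
    for i in range(6):
        o=(i-2.5)*17; it+=[(rect(x+o*np.cos(a),y+o*np.sin(a),30,a,4,60),(255,0,0))]
    x,y,a=d["comb"]; it+=[(rect(x,y,27,a,84,56),R),(rect(x,y,59,a,14,44),(255,0,0))]
    return it
E
cat >d0.py <<'E'
from h import *
px=dict(lM=(225.6,269.4,8),lS=(286.4,233.1,8),lL=(414.4,265,8),jM=(170.2,203.3,60),jS=(365.5,179.3,50),jL=(459,202.6,70))
d={k:ray("top",u-.4,v-.4,z) for k,(u,v,z) in px.items()}
r=[ray("top",u-.4,v-.4,6) for u,v in((260,189.3),(283.6,191.7),(287.6,153.3))]
c=[ray("top",u-.4,v-.4,27) for u,v in((371.2,228.6),(364.3,257.9),(352.9,223.8),(345.7,251.9))]
v=r[2]-r[1]; d["rack"]=[*((r[0]+r[2])/2),np.arctan2(v[1],v[0])]
v=c[0]-c[1]+c[2]-c[3]; d["comb"]=[*(sum(c)/4),np.arctan2(v[1],v[0])]
E
python3 - <<'E'
from d0 import *
for k in d: print(k,np.array(d[k]))
im=cv2.imread("pics/top0.png"); it=gripitems(d)
a,b=[(view("top",(x,150,134,140),3.0*0+2.98*1,it,f"pics/t{x}.png",im),cv2.imread(f"pics/t{x}.png"))[1] for x in(150,)]*2 if 0 else (None,None)
view("top",(140,145,345,150),2.31,it,"pics/o1.png",im)
ims=cv2.imread("pics/side0.png"); view("side",(225,125,190,240),2.4,it,"pics/o2.png",ims)
p=cv2.imread("pics/o1.png");view("top",(250,145,120,115),4.8,it,"pics/o3.png",im)
E
```

```text
lM [367.917 275.703]
lS [470.477 103.805]
lL [ 380.294 -258.443]
jM [551.657 422.173]
jS [ 618.945 -118.822]
jL [ 551.756 -371.234]
rack [648.688 141.029  -0.098]
comb [449.155 -99.811  -0.249]
```

View pics/o1.png

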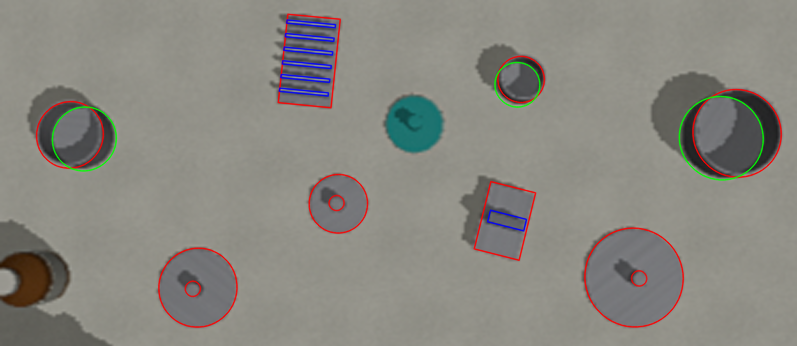

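View pics/o2.png

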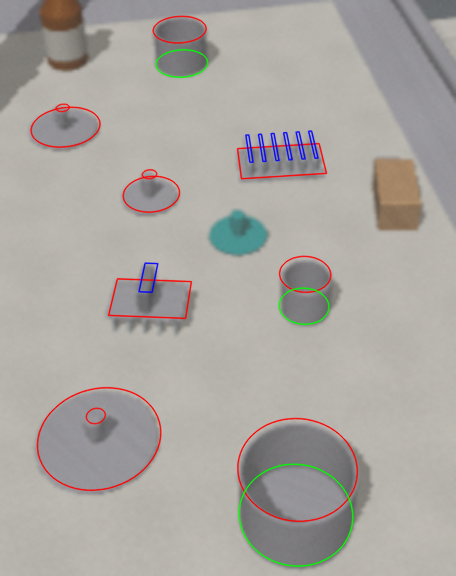

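View pics/o3.png

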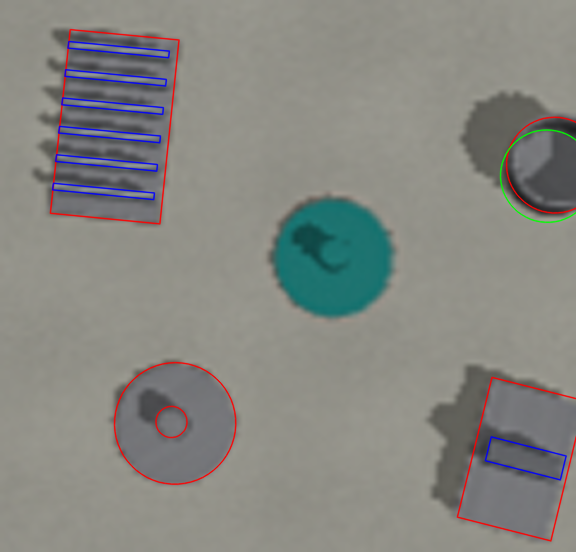

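The overlay fits within about 1 px in the top view. The side view differs by a common 2–3 mm, which is calibration. I'll start with the medium lid.

```bash
python3 -m handwheel '1 -.07 -.09 0 0 0 -.01;1 -.13 -.17 0 0 0 -.02;1 -.2 -.26 0 0 0 -.03;1 -.26 -.34 0 0 0 -.04;1 -.33 -.43 0 0 0 -.05;1 -.4 -.51 0 0 0 -.06;1 -.46 -.6 0 0 0 -.07;1 -.53 -.68 0 0 0 -.08;1 -.6 -.77 0 0 0 -.09;1 -.66 -.85 0 0 0 -.09' 60
python3 -m handwheel '1 -.04 -.1 0 0 0 0;1 -.08 -.2 0 0 0 0;1 -.12 -.3 0 0 0 0;1 -.16 -.4 0 0 0 0;1 -.2 -.5 0 0 0 0;1 -.24 -.6 0 0 0 0;1 -.28 -.7 0 0 0 0;1 -.32 -.8 0 0 0 0;1 -.36 -.9 0 0 0 0;1 -.4 -1 0 0 0 0'
python3 -m handwheel '1 -.04 -.1 0 0 0 0;1 -.08 -.2 0 0 0 0;1 -.12 -.3 0 0 0 0;1 -.16 -.4 0 0 0 0;1 -.2 -.5 0 0 0 0;1 -.24 -.6 0 0 0 0;1 -.28 -.7 0 0 0 0;1 -.32 -.8 0 0 0 0;1 -.36 -.9 0 0 0 0;1 -.4 -1 0 0 0 0'
python3 -m handwheel '1 -.04 -.1 .1 0 0 0;1 -.08 -.2 .2 0 0 0;1 -.12 -.3 .3 0 0 0;1 -.16 -.4 .4 0 0 0;1 -.2 -.5 .5 0 0 0;1 -.24 -.6 .6 0 0 0;1 -.28 -.7 .7 0 0 0;1 -.32 -.8 .8 0 0 0;1 -.36 -.9 .9 0 0 0;1 -.4 -1 .9 0 0 0'
```

```text
clock: 1.1
ee_pos: [242.2, 595.1, 198.0]
tcp_rot: [-0.0, 0.0, 1.0, -0.001]
wrist_force: [-0.2, 0.6, 0.3]
width: 85.4
grip_force: 0.0
clock: 2.1
ee_pos: [282.3, 495.4, 198.5]
tcp_rot: [0.0, 0.0, 1.0, 0.0]
wrist_force: [-1.4, 0.6, -0.2]
width: 85.2
grip_force: 0.0
clock: 3.1
ee_pos: [322.3, 395.3, 198.5]
tcp_rot: [0.0, 0.0, 1.0, 0.0]
wrist_force: [0.9, 0.5, -0.8]
width: 85.5
grip_force: 0.0
clock: 4.1
ee_pos: [361.5, 294.6, 107.2]
tcp_rot: [-0.001, -0.0, 1.0, -0.001]
wrist_force: [-0.5, 0.1, -0.5]
width: 85.6
grip_force: 0.0
```

```bash
python3 -m handwheel '1 -.03 -.08 .15 0 0 0;1 -.065 -.16 .3 0 0 0;1 -.065 -.19 .45 0 0 0;1 -.065 -.19 .6 0 0 0;1 -.065 -.19 .75 0 0 0;1 -.065 -.19 .85 0 0 0;1 -.065 -.19 .92 0 0 0;1 -.065 -.19 .95 0 0 0;.5 -.065 -.19 .95 0 0 0;0 -.065 -.19 .95 0 0 0' 60
python3 -m handwheel '0 0 0 0 0 0 0;0 0 0 0 0 0 0;0 0 0 0 0 0 0;0 0 0 0 0 0 0;0 0 0 0 0 0 0;0 0 0 0 0 0 0;0 0 0 0 0 0 0;0 0 0 0 0 0 0;0 0 0 -.05 0 0 0;0 0 0 -.1 0 0 0'
```

```text
clock: 5.1
ee_pos: [368.7, 277.4, 13.9]
tcp_rot: [0.0, -0.0, 1.0, 0.0]
wrist_force: [1.0, -0.2, -0.3]
width: 59.0
grip_force: 0.0
clock: 6.1
ee_pos: [368.4, 277.1, 23.8]
tcp_rot: [-0.0, -0.0, 1.0, -0.0]
wrist_force: [0.3, -0.2, -0.9]
width: -0.3
grip_force: 0.0
```

The fingers closed on nothing, so I'll look.

```bash
python3 - <<'E'
from d0 import *
it=gripitems(d)[2:4]
view("side",(220,120,110,80),3.6,it,"pics/a.png"); view("top",(180,220,110,80),3.6,it,"pics/b.png")
cv2.imwrite("pics/v1.png",np.hstack([cv2.imread("pics/a.png"),cv2.imread("pics/b.png")]))
E
```

```text
(no output)
```

View pics/v1.png

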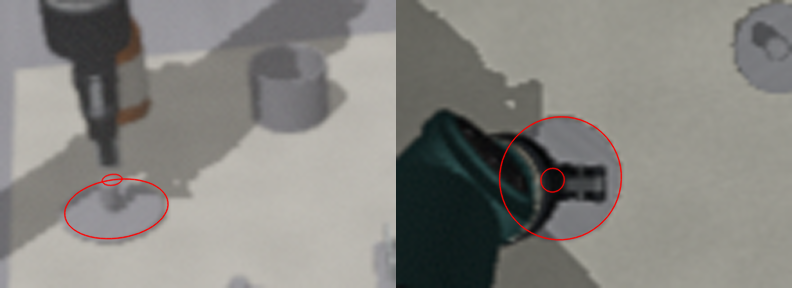

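The side view shows the fingertips at crop (110,163), well above the knob top at (112,180). In the top view the fingers are right of the knob. I'll triangulate the tip against the reported TCP.

```bash
python3 - <<'E'
from h import *
p=arm.observe()["ee_pos"]; print(p,arm.observe()["tcp_rot"],arm.observe()["clock"],[proj(n,[p]) for n in C])
for z in(0,25,50,75,100):print(z,ray("side",250.6,165.3,z),ray("top",235,270.5,z))
cv2.imwrite("pics/e.png",np.hstack([cv2.resize(arm.capture(n)[y:y+100,x:x+70],None,fx=5.7,fy=5.7,interpolation=cv2.INTER_CUBIC) for n,x,y in(("side",215,100),("top",190,220))]))
E
```

```text
[368.889 277.512  24.269] [0.001 0.    1.    0.   ] 6.2 [array([[223.463, 268.933]]), array([[251.542, 173.007]])]
0 [365.638 362.286] [363.295 249.182]
25 [367.506 323.889] [364.58  244.961]
50 [369.373 285.492] [365.864 240.74 ]
75 [371.241 247.095] [367.148 236.519]
100 [373.109 208.698] [368.432 232.298]
```

View pics/e.png

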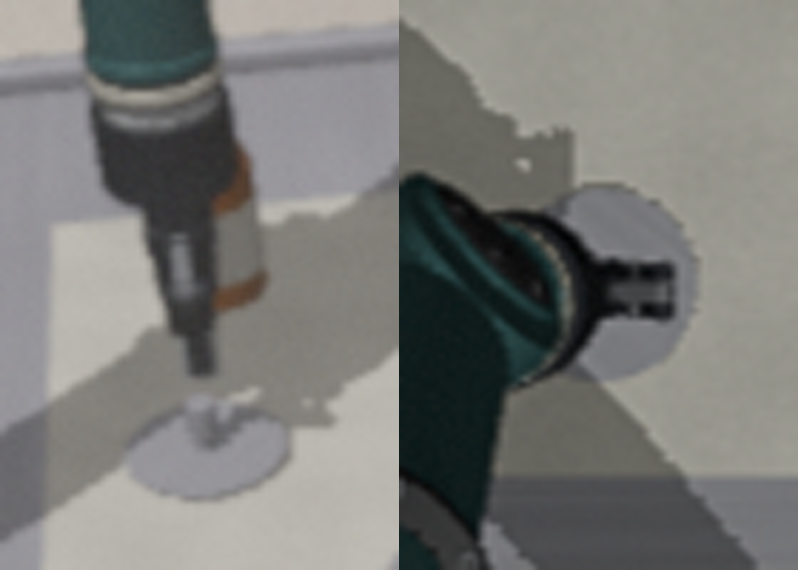

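Both views fit a tip about 30 mm higher than the reported TCP. I'll test this by lowering the shut fingers to a reported z of about 2 on the bare table beside the lid.

```bash
python3 -m handwheel '0 -.1 0 0 0 0 0;0 -.25 0 0 0 0 0;0 -.4 0 0 0 0 0;0 -.55 0 0 0 0 0;0 -.7 0 0 0 0 0;0 -.8 0 .05 0 0 0;0 -.8 0 .1 0 0 0;0 -.8 0 .15 0 0 0;0 -.8 0 .18 0 0 0;0 -.8 0 .2 0 0 0'
python3 - <<'E'
from h import *
o=arm.observe();p=o["ee_pos"]; print(p,o["wrist_force"],[proj(n,[p]) for n in C], proj("side",[[202,695.4,197.4],[202,695.4,227]]))
b=cv2.imread("pics/side0.png")[10:110,160:230]
cv2.imwrite("pics/e2.png",np.hstack([cv2.resize(q,None,fx=5.7,fy=5.7,interpolation=cv2.INTER_CUBIC) for q in(arm.capture("side")[110:210,240:310],b)]))
E
```

```text
clock: 7.3
ee_pos: [447.1, 277.0, 2.9]
tcp_rot: [-0.001, -0.0, 1.0, -0.0]
wrist_force: [0.7, 0.2, 0.8]
width: -0.3
grip_force: 0.0
[447.141 277.002   2.891] [0.686 0.192 0.791] [array([[225.517, 240.961]]), array([[275.469, 175.584]])] [[197.765  79.733]
 [196.108  72.199]]
```

View pics/e2.png

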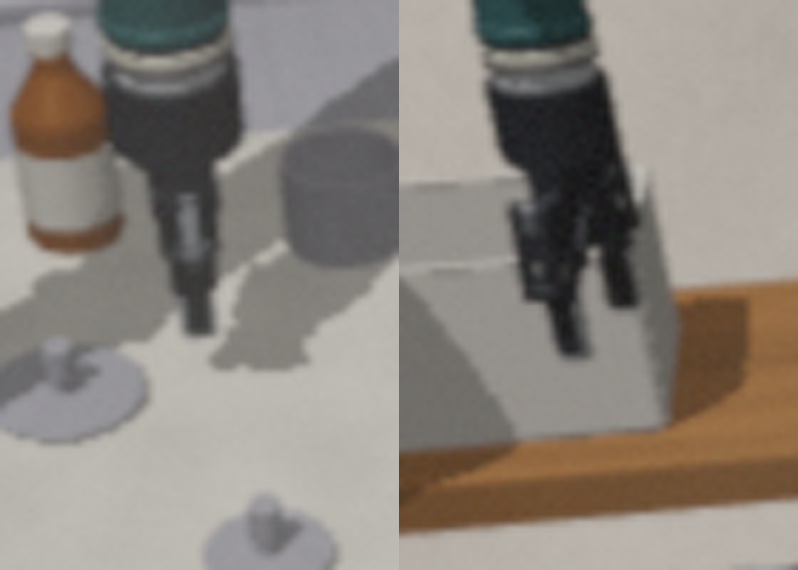

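The tip appears at px (274.7,168.8) against a predicted (275.5,175.6), and its shadow is detached. So the real fingertips are about 25–30 mm above the reported TCP. I'll find the exact offset with a light touch on the table.

```bash
python3 -m handwheel '0 0 0 .02 0 0 0;0 0 0 .04 0 0 0;0 0 0 .06 0 0 0;0 0 0 .08 0 0 0;0 0 0 .1 0 0 0;0 0 0 .12 0 0 0;0 0 0 .14 0 0 0;0 0 0 .16 0 0 0;0 0 0 .18 0 0 0;0 0 0 .19 0 0 0'
python3 -m handwheel '0 0 0 .01 0 0 0;0 0 0 .015 0 0 0;0 0 0 .02 0 0 0;0 0 0 .025 0 0 0;0 0 0 .03 0 0 0;0 0 0 .035 0 0 0;0 0 0 .04 0 0 0;0 0 0 .045 0 0 0;0 0 0 .05 0 0 0;0 0 0 .05 0 0 0'
python3 - <<'E'
from h import *
p=arm.observe()["ee_pos"]
for z in (-20,0,5,10,15): print(z,proj("side",[[p[0],p[1],z]]))
cv2.imwrite("pics/e3.png",cv2.resize(arm.capture("side")[140:200,240:320],None,fx=7,fy=7,interpolation=cv2.INTER_CUBIC))
E
```

```text
clock: 8.35
ee_pos: [448.4, 277.1, -15.7]
tcp_rot: [-0.0, 0.0, 1.0, -0.0]
wrist_force: [0.5, 0.2, 0.2]
width: 0.5
grip_force: 0.0
clock: 9.35
ee_pos: [448.4, 277.2, -20.6]
tcp_rot: [-0.0, -0.0, 1.0, -0.0]
wrist_force: [-0.0, -1.0, 0.2]
width: 0.1
grip_force: 0.0
-20 [[276.449 180.937]]
0 [[275.919 176.205]]
5 [[275.784 175.008]]
10 [[275.65  173.806]]
15 [[275.514 172.599]]
```

View pics/e3.png

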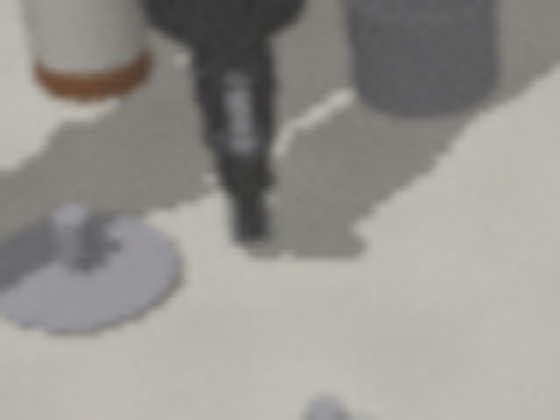

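The tip is at px (275.7,174.6), about 7 mm above the table, with no force yet. I'll keep going down gently.

```bash
python3 -m handwheel '0 0 0 .005 0 0 0;0 0 0 .01 0 0 0;0 0 0 .015 0 0 0;0 0 0 .02 0 0 0;0 0 0 .025 0 0 0;0 0 0 .03 0 0 0;0 0 0 .035 0 0 0;0 0 0 .04 0 0 0;0 0 0 .04 0 0 0;0 0 0 .04 0 0 0'
python3 -m handwheel '0 0 0 .005 0 0 0;0 0 0 .01 0 0 0;0 0 0 .015 0 0 0;0 0 0 .02 0 0 0;0 0 0 .025 0 0 0;0 0 0 .03 0 0 0;0 0 0 .03 0 0 0;0 0 0 .03 0 0 0;0 0 0 .03 0 0 0;0 0 0 .03 0 0 0'
```

```text
clock: 10.4
ee_pos: [448.4, 277.1, -24.5]
tcp_rot: [-0.0, 0.0, 1.0, -0.0]
wrist_force: [-0.2, 0.9, -0.6]
width: -0.0
grip_force: 0.0
clock: 11.4
ee_pos: [448.5, 277.2, -27.5]
tcp_rot: [0.0, 0.0, 1.0, 0.0]
wrist_force: [-0.4, 0.5, -0.0]
width: -0.2
grip_force: 0.0
```

```bash
python3 -m handwheel '0 0 0 .005 0 0 0;0 0 0 .01 0 0 0;0 0 0 .015 0 0 0;0 0 0 .02 0 0 0;0 0 0 .025 0 0 0;0 0 0 .03 0 0 0;0 0 0 .03 0 0 0;0 0 0 .03 0 0 0;0 0 0 .03 0 0 0;0 0 0 .03 0 0 0'
```

```text
clock: 12.4
ee_pos: [448.5, 277.2, -30.5]
tcp_rot: [0.0, -0.0, 1.0, 0.0]
wrist_force: [0.0, -0.7, 0.3]
width: -0.3
grip_force: 0.0
```

```bash
cat >>h.py <<'E'
def tip(x0,x1,y0,y1,t=85):
    g=cv2.cvtColor(arm.capture("side"),cv2.COLOR_BGR2GRAY)[y0:y1,x0:x1]
    return g
E
python3 - <<'E'
from h import *
print(tip(268,284,165,184)); p=arm.observe()["ee_pos"]
for z in (0,3,6): print(z,proj("side",[[*p[:2],z]]))
E
```

```text
[[128 129 131 113  70  64  67  69  64  62  71 109 129 132 131 132]
 [129 132 141 123  69  59  64  62  63  57  72 107 129 131 131 130]
 [133 138 144 124  71  59  59  58  61  60  68 106 129 130 130 131]
 [159 171 165 129  76  59  60  59  59  60  71 107 128 131 129 129]
 [178 183 178 153  99  66  61  59  61  69  83 111 128 131 130 131]
 [185 186 184 166 126  87  64  59  60  76  98 117 128 129 131 129]
 [185 186 184 179 153 104  68  58  62  73  99 122 127 130 128 130]
 [185 185 185 183 161 111  72  59  61  70  98 119 129 129 132 129]
 [186 186 186 183 161 114  79  63  64  72  97 118 127 129 129 131]
 [185 185 185 183 165 122  85  66  64  69  93 120 128 131 131 131]
 [185 185 185 183 169 134  87  68  64  71  93 118 132 131 130 131]
 [184 184 185 183 172 141  98  82  81  88 108 126 133 134 131 131]
 [185 184 186 186 182 160 132 123 124 129 150 156 141 138 138 139]
 [186 185 185 186 185 179 174 173 173 174 178 178 175 174 175 175]
 [185 185 184 185 184 186 184 185 185 186 186 184 184 185 185 185]
 [185 186 184 185 185 187 185 184 184 184 186 186 185 185 186 185]
 [184 184 184 184 185 186 185 186 185 185 186 186 184 185 184 185]
 [184 183 184 184 185 184 184 186 185 186 186 186 185 185 185 185]
 [182 181 182 183 182 184 184 184 184 185 184 186 185 184 184 184]]
0 [[275.941 176.203]]
3 [[275.861 175.485]]
6 [[275.78  174.766]]
```

```bash
python3 -m handwheel '0 0 0 .005 0 0 0;0 0 0 .01 0 0 0;0 0 0 .015 0 0 0;0 0 0 .02 0 0 0;0 0 0 .025 0 0 0;0 0 0 .03 0 0 0;0 0 0 .03 0 0 0;0 0 0 .03 0 0 0;0 0 0 .03 0 0 0;0 0 0 .03 0 0 0'
```

```text
clock: 13.45
ee_pos: [448.5, 277.1, -32.7]
tcp_rot: [0.0, 0.0, 1.0, 0.0]
wrist_force: [-1.0, -0.0, 8.5]
width: -0.2
grip_force: 4.1
```

Contact comes at a reported z of about −32, so the real tip is the reported z + 32 mm, with no noticeable x/y error. The lid grip is then at reported z ≈ −20.

```bash
python3 -m handwheel '0 0 0 -.15 0 0 0;0 0 0 -.3 0 0 0;.5 0 0 -.45 0 0 0;1 .1 0 -.6 0 0 0;1 .25 0 -.6 0 0 0;1 .4 0 -.6 0 0 0;1 .55 0 -.6 0 0 0;1 .7 0 -.6 0 0 0;1 .8 -.01 -.6 0 0 0;1 .8 -.01 -.6 0 0 0' 60
python3 -m handwheel '1 0 0 .1 0 0 0;1 0 0 .2 0 0 0;1 0 0 .3 0 0 0;1 0 0 .4 0 0 0;1 0 0 .46 0 0 0;0 0 0 .46 0 0 0;0 0 0 .46 0 0 0;0 0 0 .46 0 0 0;0 0 0 .46 0 0 0;0 0 0 .46 0 0 0'
python3 -m handwheel '0 0 0 0 0 0 0;0 0 0 0 0 0 0;0 0 0 0 0 0 0;0 0 0 -.03 0 0 0;0 0 0 -.1 0 0 0;0 0 0 -.2 0 0 0;0 0 0 -.35 0 0 0;0 0 0 -.5 0 0 0;0 0 0 -.65 0 0 0;0 0 0 -.8 0 0 0'
```

```text
clock: 14.45
ee_pos: [365.8, 275.5, 26.1]
tcp_rot: [-0.001, -0.001, 1.0, -0.001]
wrist_force: [0.9, -0.3, -0.3]
width: 85.3
grip_force: 0.0
clock: 15.45
ee_pos: [368.6, 276.2, -18.9]
tcp_rot: [0.0, 0.0, 1.0, 0.0]
wrist_force: [-1.0, 0.1, 4.3]
width: 16.2
grip_force: 58.4
clock: 16.45
ee_pos: [368.3, 276.1, 61.8]
tcp_rot: [0.0, -0.0, 1.0, 0.0]
wrist_force: [0.0, -0.0, -0.7]
width: 16.1
grip_force: 58.5
```

```bash
python3 - <<'E'
from h import *
im=arm.capture("side");old=cv2.imread("pics/side0.png")
for P in([368,240,8],[340,276,8],[400,276,8],[368,240,90],[340,276,90],[400,276,90]):
    u,v=np.int32(np.round(proj("side",[P])[0])); print(P,im[v,u],old[v,u])
print(arm.observe()["wrist_force"])
E
```

```text
[368, 240, 8] [177 184 188] [151 147 147]
[340, 276, 8] [175 181 185] [150 146 147]
[400, 276, 8] [123 128 132] [150 145 147]
[368, 240, 90] [152 148 148] [175 181 184]
[340, 276, 90] [153 147 148] [172 179 182]
[400, 276, 90] [106 104 105] [172 179 182]
[-0.62   0.204 -0.557]
```

Lid lifted: its old spot shows bare table, and the grey plate is in the gripper. Next, carry it to the medium jar, lower and release.

```bash
python3 -m handwheel '0 -.05 -.04 0 0 0 0;0 -.13 -.1 0 0 0 0;0 -.23 -.18 0 0 0 0;0 -.33 -.26 0 0 0 0;0 -.43 -.34 0 0 0 0;0 -.53 -.42 0 0 0 0;0 -.63 -.5 0 0 0 0;0 -.73 -.58 0 0 0 0;0 -.83 -.66 0 0 0 0;0 -.92 -.73 0 0 0 0' >/dev/null; echo no
```

```text
no
```

I had the y sign wrong in that call. It moved through free space, so no harm. Correcting now.

```bash
python3 -m handwheel '0 -.02 .04 0 0 0 0;0 -.06 .12 0 0 0 0;0 -.1 .22 0 0 0 0;0 -.14 .33 0 0 0 0;0 -.2 .44 0 0 0 0;0 -.25 .55 0 0 0 0;0 -.3 .66 0 0 0 0;0 -.35 .77 0 0 0 0;0 -.4 .88 0 0 0 0;0 -.45 1 0 0 0 0'
python3 -m handwheel '0 -.05 .1 0 0 0 0;0 -.1 .2 0 0 0 0;0 -.15 .3 0 0 0 0;0 -.2 .4 0 0 0 0;0 -.25 .5 0 0 0 0;0 -.3 .6 0 0 0 0;0 -.35 .7 0 0 0 0;0 -.4 .8 0 0 0 0;0 -.43 .9 0 0 0 0;0 -.46 .96 0 0 0 0'
```

```text
clock: 18.5
ee_pos: [505.9, 303.9, 60.5]
tcp_rot: [-0.0, 0.0, 1.0, -0.0]
wrist_force: [0.8, -0.0, -0.8]
width: 16.3
grip_force: 58.6
clock: 19.5
ee_pos: [551.5, 400.7, 60.5]
tcp_rot: [-0.0, -0.0, 1.0, 0.0]
wrist_force: [-0.3, 1.0, -0.8]
width: 16.3
grip_force: 58.6
```

```bash
python3 -m handwheel '0 0 .08 0 0 0 0;0 0 .16 0 0 0 0;0 0 .22 0 0 0 0;0 0 .22 .05 0 0 0;0 0 .22 .1 0 0 0;0 0 .22 .15 0 0 0;0 0 .22 .19 0 0 0;0 0 .22 .22 0 0 0;0 0 .22 .24 0 0 0;0 0 .22 .245 0 0 0'
python3 -m handwheel '0 0 0 0 0 0 0;.6 0 0 0 0 0 0;.6 0 0 0 0 0 0;.6 0 0 0 0 0 0;.6 0 0 -.05 0 0 0;.6 0 0 -.15 0 0 0;1 0 0 -.3 0 0 0;1 0 0 -.4 0 0 0;1 0 0 -.45 0 0 0;1 0 0 -.45 0 0 0'
```

```text
clock: 20.5
ee_pos: [551.4, 420.7, 36.2]
tcp_rot: [-0.0, 0.0, 1.0, -0.0]
wrist_force: [-0.6, -1.6, 3.3]
width: 16.1
grip_force: 58.8
clock: 21.5
ee_pos: [552.3, 421.8, 82.7]
tcp_rot: [0.001, 0.0, 1.0, 0.001]
wrist_force: [-0.0, 0.3, -1.0]
width: 85.8
grip_force: 0.0
```

```bash
python3 -m handwheel '1 .02 -.1 0 0 0 0;1 .05 -.2 0 0 0 0;1 .07 -.3 0 0 0 0;1 .1 -.4 0 0 0 0;1 .12 -.5 0 0 0 0;1 .15 -.6 0 0 0 0;1 .17 -.7 0 0 0 0;1 .2 -.8 0 0 0 0;1 .22 -.9 0 0 0 0;1 .25 -1 0 0 0 0' 60
python3 -m handwheel '1 .02 -.1 0 0 0 0;1 .05 -.2 0 0 0 0;1 .07 -.3 0 0 0 0;1 .1 -.4 0 0 0 0;1 .12 -.5 0 0 0 0;1 .15 -.6 0 0 0 0;1 .17 -.7 0 0 0 0;1 .2 -.8 0 0 0 0;1 .22 -.9 0 0 0 0;1 .25 -1 0 0 0 0'
python3 -m handwheel '1 .02 -.1 0 0 0 0;1 .05 -.2 0 0 0 0;1 .07 -.3 0 0 0 0;1 .1 -.4 0 0 0 0;1 .12 -.5 .04 0 0 0;1 .15 -.6 .08 0 0 0;1 .17 -.7 .12 0 0 0;1 .2 -.8 .16 0 0 0;1 .22 -.9 .2 0 0 0;1 .25 -1 .2 0 0 0'
```

```text
clock: 22.5
ee_pos: [526.4, 320.4, 81.1]
tcp_rot: [0.0, 0.0, 1.0, 0.0]
wrist_force: [0.4, -0.3, 0.2]
width: 85.7
grip_force: 0.0
clock: 23.5
ee_pos: [501.4, 220.4, 81.1]
tcp_rot: [0.0, 0.0, 1.0, 0.0]
wrist_force: [0.4, 0.1, -0.2]
width: 85.4
grip_force: 0.0
clock: 24.5
ee_pos: [475.9, 120.2, 60.4]
tcp_rot: [-0.0, -0.0, 1.0, -0.0]
wrist_force: [-0.3, -0.1, -0.0]
width: 85.4
grip_force: 0.0
```

```bash
python3 - <<'E'
from d0 import *
im=arm.capture("top"); it=gripitems(d)
view("top",(145,175,55,55),7,it,"pics/a.png",im); im=arm.capture("side"); x,y,a=0,0,0
view("side",(270,115,55,55),7,[(circ(551.7,422.2,63,96),(0,0,255))],"pics/b.png",im)
cv2.imwrite("pics/v2.png",np.hstack([cv2.imread("pics/a.png"),cv2.imread("pics/b.png")]))
p=arm.observe()["ee_pos"]; print(p,d["lS"]-p[:2])
E
```

```text
[475.445 118.974  60.722] [ -4.968 -15.169]
```

View pics/v2.png

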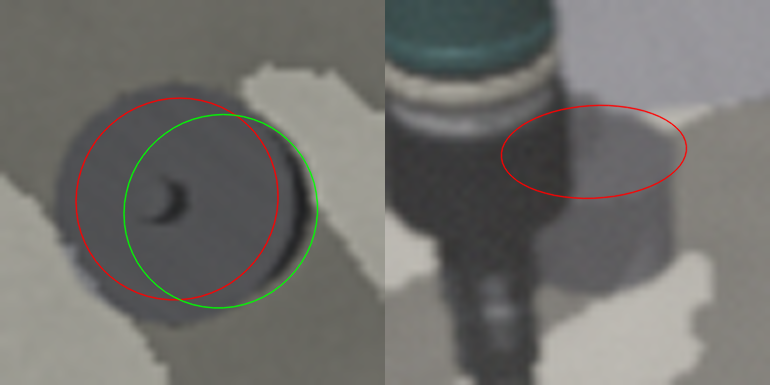

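The medium lid is centred on its jar within about 1 px (plate centre at crop (180,204), rim model at (177,199)). Now the small lid.

```bash
python3 -m handwheel '1 .03 -.08 0 0 0 0;1 .05 -.15 .1 0 0 0;1 .05 -.15 .25 0 0 0;1 .05 -.15 .4 0 0 0;1 .05 -.15 .55 0 0 0;1 .05 -.15 .7 0 0 0;1 .05 -.15 .78 0 0 0;1 .05 -.15 .8 0 0 0;0 .05 -.15 .8 0 0 0;0 .05 -.15 .8 0 0 0' 60
python3 -m handwheel '0 0 0 0 0 0 0;0 0 0 0 0 0 0;0 0 0 0 0 0 0;0 0 0 0 0 0 0;0 0 0 -.03 0 0 0;0 0 0 -.1 0 0 0;0 0 0 -.25 0 0 0;0 0 0 -.4 0 0 0;0 0 0 -.6 0 0 0;0 0 0 -.8 0 0 0'
```

```text
clock: 25.6
ee_pos: [471.8, 106.2, -18.6]
tcp_rot: [0.0, -0.0, 1.0, 0.0]
wrist_force: [0.6, 0.1, -0.0]
width: 58.9
grip_force: 0.0
clock: 26.6
ee_pos: [471.1, 106.1, 62.0]
tcp_rot: [-0.0, -0.0, 1.0, -0.0]
wrist_force: [0.0, 0.1, -0.8]
width: 16.3
grip_force: 58.5
```

```bash
python3 -m handwheel '0 -.02 -.04 0 0 0 0;0 -.06 -.1 0 0 0 0;0 -.11 -.17 0 0 0 0;0 -.16 -.25 0 0 0 0;0 -.22 -.33 0 0 0 0;0 -.28 -.41 0 0 0 0;0 -.34 -.5 0 0 0 0;0 -.4 -.59 0 0 0 0;0 -.45 -.67 0 0 0 0;0 -.5 -.75 0 0 0 0'
python3 -m handwheel '0 -.05 -.08 0 0 0 0;0 -.1 -.15 0 0 0 0;0 -.15 -.23 0 0 0 0;0 -.2 -.3 0 0 0 0;0 -.25 -.38 0 0 0 0;0 -.3 -.45 0 0 0 0;0 -.35 -.53 0 0 0 0;0 -.4 -.6 0 0 0 0;0 -.45 -.68 0 0 0 0;0 -.5 -.75 0 0 0 0'
python3 -m handwheel '0 -.06 -.1 0 0 0 0;0 -.13 -.2 0 0 0 0;0 -.2 -.3 0 0 0 0;0 -.27 -.4 0 0 0 0;0 -.33 -.5 0 0 0 0;0 -.38 -.58 0 0 0 0;0 -.43 -.66 0 0 0 0;0 -.46 -.72 0 0 0 0;0 -.48 -.75 0 0 0 0;0 -.48 -.75 0 0 0 0'
```

```text
clock: 27.6
ee_pos: [521.9, 30.3, 61.0]
tcp_rot: [0.0, 0.0, 1.0, -0.0]
wrist_force: [-0.4, 0.2, -1.0]
width: 16.1
grip_force: 58.5
clock: 28.6
ee_pos: [571.8, -44.6, 61.0]
tcp_rot: [-0.0, 0.0, 1.0, -0.0]
wrist_force: [0.5, -0.2, -0.3]
width: 15.7
grip_force: 58.5
clock: 29.6
ee_pos: [619.6, -119.4, 61.0]
tcp_rot: [0.0, 0.0, 1.0, -0.0]
wrist_force: [-0.3, -0.4, 0.3]
width: 16.0
grip_force: 58.5
```

```bash
python3 -m handwheel '0 0 0 .05 0 0 0;0 0 0 .1 0 0 0;0 0 0 .16 0 0 0;0 0 0 .22 0 0 0;0 0 0 .27 0 0 0;0 0 0 .31 0 0 0;0 0 0 .33 0 0 0;0 0 0 .34 0 0 0;0 0 0 .345 0 0 0;0 0 0 .345 0 0 0'
python3 -m handwheel '.6 0 0 0 0 0 0;.6 0 0 0 0 0 0;.6 0 0 0 0 0 0;.6 0 0 -.05 0 0 0;.6 0 0 -.15 0 0 0;1 0 0 -.3 0 0 0;1 0 0 -.45 0 0 0;1 .1 0 -.55 0 0 0;1 .2 0 -.55 0 0 0;1 .3 0 -.55 0 0 0'
python3 -c "
from h import *
o=arm.observe();print(o['joints'],o['ee_pos'])"
```

```text
clock: 30.6
ee_pos: [619.6, -118.9, 26.8]
tcp_rot: [0.0, -0.0, 1.0, -0.0]
wrist_force: [0.4, -0.2, -1.1]
width: 16.0
grip_force: 58.5
clock: 31.6
ee_pos: [588.0, -119.0, 81.9]
tcp_rot: [-0.0, 0.0, 1.0, -0.0]
wrist_force: [0.1, -0.1, -0.1]
width: 85.2
grip_force: 0.0
[ 0.199  0.589 -0.106  1.976  0.107  0.582  1.592] [ 587.952 -118.957   81.929]
```

```bash
python3 -m handwheel '1 .1 .01 0 0 0 -.042;1 .2 .03 0 0 0 -.084;1 .3 .04 0 0 0 -.126;1 .4 .06 0 0 0 -.168;1 .5 .07 0 0 0 -.21;1 .6 .09 0 0 0 -.252;1 .7 .1 0 0 0 -.294;1 .8 .12 0 0 0 -.336;1 .9 .13 0 0 0 -.378;1 1 .14 0 0 0 -.42'
python3 -m handwheel '1 .01 .1 0 0 0 0;1 .02 .2 0 0 0 0;1 .03 .3 0 0 0 0;1 .047 .39 0 0 0 0;1 .047 .39 .1 0 0 0;1 .047 .39 .2 0 0 0;1 .047 .39 .3 0 0 0;1 .047 .39 .4 0 0 0;1 .047 .39 .45 0 0 0;1 .047 .39 .45 0 0 0'
python3 -c "
from d0 import *
from scipy.spatial.transform import Rotation as Ro
o=arm.observe();R=Ro.from_quat(np.roll(o['tcp_rot'],-1)).as_matrix();p=o['ee_pos'];print(R,p, R.T@(np.r_[d['comb'][:2],-2]-p), d['comb'],d['rack'])"
```

```text
clock: 32.6
ee_pos: [487.1, -104.8, 80.9]
tcp_rot: [-0.001, -0.615, 0.788, 0.001]
wrist_force: [0.5, -0.1, 0.9]
width: 85.4
grip_force: 0.0
clock: 33.6
ee_pos: [450.1, -99.4, 35.4]
tcp_rot: [-0.001, -0.613, 0.79, 0.001]
wrist_force: [0.4, -0.3, -1.0]
width: 84.9
grip_force: 0.0
[[-0.248 -0.969 -0.002]
 [-0.969  0.248  0.   ]
 [ 0.     0.002 -1.   ]] [450.078 -99.441  35.439] [ 0.58   0.732 37.44 ] [np.float64(449.15464744627246), np.float64(-99.81121090412947), np.float64(-0.24926409913977962)] [np.float64(648.6883493913749), np.float64(141.02896424407763), np.float64(-0.098164256526539)]
```

```bash
python3 -m handwheel '1 .005 0 .1 0 0 0;1 .005 0 .2 0 0 0;1 .005 0 .3 0 0 0;1 .005 0 .36 0 0 0;1 .005 0 .37 0 0 0;0 .005 0 .37 0 0 0;0 .005 0 .37 0 0 0;0 .005 0 .37 0 0 0;0 .005 0 .37 0 0 0;0 .005 0 .37 0 0 0' 70
python3 -m handwheel '0 0 0 0 0 0 0;0 0 0 0 0 0 0;0 0 0 0 0 0 0;0 0 0 -.03 0 0 0;0 0 0 -.1 0 0 0;0 0 0 -.2 0 0 0;0 0 0 -.35 0 0 0;0 0 0 -.5 0 0 0;0 0 0 -.65 0 0 0;0 0 0 -.75 0 0 0'
python3 -c "
from h import *
from scipy.spatial.transform import Rotation as Ro
o=arm.observe();R=Ro.from_quat(np.roll(o['tcp_rot'],-1)).as_matrix();p=o['ee_pos'];print(R,p)"
```

```text
clock: 34.6
ee_pos: [449.9, -100.4, -0.2]
tcp_rot: [-0.0, -0.613, 0.79, 0.0]
wrist_force: [-6.1, 1.9, 31.8]
width: 12.8
grip_force: 67.8
clock: 35.6
ee_pos: [450.8, -100.3, 76.0]
tcp_rot: [0.001, -0.613, 0.79, -0.001]
wrist_force: [-0.0, -0.2, -1.0]
width: 12.5
grip_force: 68.2
[[-0.249 -0.969  0.002]
 [-0.969  0.249 -0.   ]
 [-0.    -0.002 -1.   ]] [ 450.763 -100.344   76.042]
```

```bash
python3 -m handwheel '0 -.04 -.02 0 0 0 0;0 -.1 -.05 0 0 0 0;0 -.19 -.09 0 0 0 0;0 -.29 -.14 0 0 0 0;0 -.4 -.19 0 0 0 0;0 -.51 -.24 0 0 0 0;0 -.62 -.29 0 0 0 0;0 -.73 -.34 0 0 0 0;0 -.84 -.39 0 0 0 0;0 -.94 -.44 0 0 0 0'
python3 -m handwheel '0 -.09 -.04 0 0 0 0;0 -.19 -.09 0 0 0 0;0 -.28 -.13 0 0 0 0;0 -.38 -.18 0 0 0 0;0 -.47 -.22 0 0 0 0;0 -.56 -.26 0 0 0 0;0 -.66 -.31 0 0 0 0;0 -.75 -.35 0 0 0 0;0 -.85 -.4 0 0 0 0;0 -.94 -.44 0 0 0 0'
python3 -m handwheel '0 -.1 -.05 0 0 0 -.008;0 -.22 -.1 0 0 0 -.016;0 -.34 -.16 0 0 0 -.024;0 -.46 -.22 0 0 0 -.03;0 -.58 -.27 0 0 0 -.036;0 -.7 -.33 0 0 0 -.042;0 -.8 -.38 0 0 0 -.048;0 -.88 -.41 .05 0 0 -.048;0 -.94 -.44 .1 0 0 -.048;0 -.94 -.44 .15 0 0 -.048'
python3 - <<'E'
from d0 import *
from scipy.spatial.transform import Rotation as Ro
o=arm.observe();R=Ro.from_quat(np.roll(o['tcp_rot'],-1)).as_matrix();p=o['ee_pos'];print(R,p,np.arctan2(-R[1,1],-R[0,1]),d['rack'],R.T@(np.r_[d['rack'][:2],8]-p))
x,y,a=d["rack"];it=gripitems(d)
it=[(rect(x,y,6,a,112,66),(0,0,255))]+[(rect(x+o*np.cos(a),y+o*np.sin(a),30,a,4,60),(255,0,0)) for o in(-42.5,-25.5,-8.5,8.5,25.5,42.5)]
b=p[2]+.3; a2=np.arctan2(-R[1,1],-R[0,1])
it+=[(rect(p[0],p[1],b+22,a2,84,56),(0,255,0)),(rect(p[0],p[1],b,a2,68,56),(0,255,255))]
view("side",(320,150,50,60),8,it,"pics/a.png");view("top",(250,140,50,60),8,it,"pics/b.png")
view("side",(320,150,50,60),8,[],"pics/c.png",arm.capture("side"))
cv2.imwrite("pics/v3.png",cv2.resize(np.hstack([cv2.imread(f"pics/{k}.png") for k in"acb"]),None,fx=.66,fy=.66,interpolation=3)[:,:800])
E
```

```text
clock: 36.6
ee_pos: [517.0, -19.1, 74.5]
tcp_rot: [0.0, -0.613, 0.79, 0.0]
wrist_force: [0.4, -0.1, -0.9]
width: 12.7
grip_force: 68.2
clock: 37.6
ee_pos: [583.1, 60.8, 74.5]
tcp_rot: [0.0, -0.613, 0.79, -0.0]
wrist_force: [0.1, 0.2, -1.2]
width: 12.8
grip_force: 68.2
clock: 38.6
ee_pos: [648.7, 141.2, 58.9]
tcp_rot: [0.0, -0.671, 0.741, 0.0]
wrist_force: [0.9, 0.3, -1.7]
width: 12.3
grip_force: 68.2
[[-0.1   -0.995  0.   ]
 [-0.995  0.1    0.001]
 [-0.001 -0.    -1.   ]] [648.716 141.194  58.932] -0.09977174494848899 [np.float64(648.6883493913749), np.float64(141.02896424407763), np.float64(-0.098164256526539)] [ 0.199  0.016 50.932]
```

View pics/v3.png

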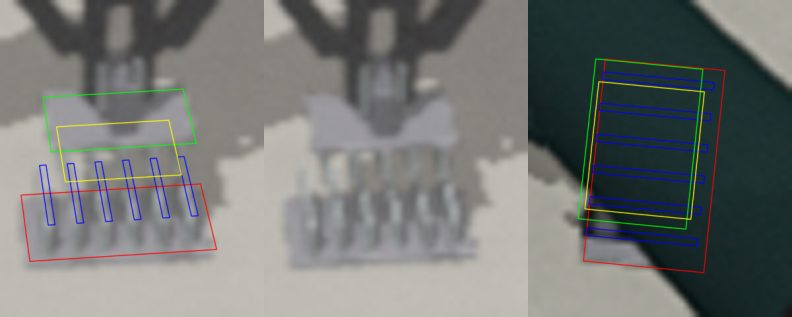

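The view shows the comb plate about where the green model puts it. The rack plate sits about 1 px lower than the red one, so its y is a few mm less. The cross-fin match needs a number, so I'll read the fin end-face positions from the image rows.

```bash
python3 - <<'E'
from d0 import *
im=arm.capture("side");g=cv2.cvtColor(im,cv2.COLOR_BGR2GRAY)
print("cols",list(range(322,362)))
for r in range(177,198): print(r,' '.join('%3d'%v for v in g[r,322:362]))
x,y,a=d["rack"];e=np.array([np.cos(a),np.sin(a)]);f=np.array([-e[1],e[0]])
for nm,os,yy,zs in(("comb",(-34,-17,0,17,34),-28,(62,70,78)),("rack",(-42.5,-25.5,-8.5,8.5,25.5,42.5),-30,(10,20,28))):
  for z in zs: print(nm,z,proj("side",[[*(np.array([x,y])+o*e+yy*f),z] for o in os]).round(1).tolist())
E
```

```text
cols [322, 323, 324, 325, 326, 327, 328, 329, 330, 331, 332, 333, 334, 335, 336, 337, 338, 339, 340, 341, 342, 343, 344, 345, 346, 347, 348, 349, 350, 351, 352, 353, 354, 355, 356, 357, 358, 359, 360, 361]
177 184 183 182 183 185 182 168 151 150 151 152 156 162 162 159 156 156 153 151 149 147 144 144 143 137 131 129 129 136 146 148 145 141 142 134 130 132 132 131 131
178 183 182 183 184 182 182 169 146 133 131 134 142 150 150 144 140 144 146 135 125 136 140 126 127 124 116 118 123 129 128 123 124 129 129 130 130 132 132 132 131
179 183 181 181 181 183 182 178 163 136 137 163 171 173 162 136 140 160 168 152 119 125 133 123 126 120 118 127 131 131 126 116 121 132 129 128 131 132 132 132 137
180 182 183 181 182 182 182 182 178 155 142 169 183 182 165 141 138 146 151 141 118 125 133 124 129 123 122 132 134 131 128 117 122 133 128 130 132 131 133 154 167
181 183 183 183 182 181 181 183 182 163 146 168 183 182 164 138 134 132 134 132 123 131 134 124 132 127 129 140 142 130 130 120 125 131 123 129 130 131 132 145 169
182 183 184 183 183 173 173 182 182 169 154 167 174 175 163 139 133 128 13
[... 2431 characters left out ...]
53 151 140 138 147 155 148 146 148 151 156 158 160 154 149 156 156 155 147 141 148 150 149 143 153 163 165 166 175 184
comb 62 [[331.9, 183.3], [337.4, 182.9], [342.9, 182.6], [348.4, 182.3], [353.9, 181.9]]
comb 70 [[331.9, 181.2], [337.4, 180.8], [343.0, 180.5], [348.5, 180.2], [354.0, 179.8]]
comb 78 [[331.9, 179.0], [337.4, 178.7], [343.0, 178.4], [348.5, 178.0], [354.1, 177.7]]
rack 10 [[329.3, 197.2], [334.7, 196.8], [340.1, 196.5], [345.5, 196.1], [350.8, 195.8], [356.2, 195.4]]
rack 20 [[329.3, 194.6], [334.7, 194.3], [340.1, 194.0], [345.5, 193.6], [350.9, 193.3], [356.3, 192.9]]
rack 28 [[329.3, 192.6], [334.7, 192.3], [340.2, 191.9], [345.6, 191.6], [351.0, 191.3], [356.4, 190.9]]
```

Near-end fin tops of the rack sit at −1.0 px from the model, and the comb fins at −1.0 to −1.6 px. The mismatch is therefore 2 mm at most, against 4.5 mm of play. I'll shift +1 mm across the fins and lower in stages.

```bash
python3 -m handwheel '0 .002 -.01 .04 0 0 0;0 .002 -.01 .09 0 0 0;0 .002 -.01 .15 0 0 0;0 .002 -.01 .2 0 0 0;0 .002 -.01 .24 0 0 0;0 .002 -.01 .28 0 0 0;0 .002 -.01 .31 0 0 0;0 .002 -.01 .34 0 0 0;0 .002 -.01 .36 0 0 0;0 .002 -.01 .37 0 0 0'
```

```text
clock: 39.8
ee_pos: [649.3, 139.8, 22.3]
tcp_rot: [-0.0, -0.671, 0.742, 0.0]
wrist_force: [0.6, 0.1, 0.3]
width: 12.8
grip_force: 68.2
```

The fins have entered the gaps with no contact force. Lower to seat and release.

```bash
python3 -m handwheel '0 0 0 .02 0 0 0;0 0 0 .04 0 0 0;0 0 0 .06 0 0 0;0 0 0 .08 0 0 0;0 0 0 .1 0 0 0;0 0 0 .11 0 0 0;0 0 0 .12 0 0 0;0 0 0 .128 0 0 0;0 0 0 .128 0 0 0;0 0 0 .128 0 0 0'
```

```text
clock: 40.8
ee_pos: [649.4, 139.8, 9.7]
tcp_rot: [0.0, -0.671, 0.742, -0.0]
wrist_force: [0.4, 0.9, -2.0]
width: 12.8
grip_force: 68.2
```

```bash
python3 -m handwheel '0 0 0 .01 0 0 0;0 0 0 .01 0 0 0;.5 0 0 .01 0 0 0;.5 0 0 .01 0 0 0;.5 0 0 .01 0 0 0;.5 0 0 -.03 0 0 0;.5 0 0 -.15 0 0 0;.5 0 0 -.3 0 0 0;1 0 0 -.5 0 0 0;1 0 0 -.7 0 0 0'
python3 -m handwheel '1 .08 .05 0 0 0 0;1 .17 .09 0 0 0 0;1 .25 .14 0 0 0 0;1 .34 .18 0 0 0 0;1 .42 .23 0 0 0 0;1 .51 .27 0 0 0 0;1 .6 .32 0 0 0 0;1 .68 .37 0 0 0 0;1 .77 .41 0 0 0 0;1 .85 .456 0 0 0 0' 70
python3 -m handwheel '1 .08 .05 0 0 0 0;1 .17 .09 0 0 0 0;1 .25 .14 0 0 0 0;1 .34 .18 0 0 0 0;1 .42 .23 0 0 0 0;1 .51 .27 0 0 0 0;1 .6 .32 0 0 0 0;1 .68 .37 0 0 0 0;1 .77 .41 0 0 0 0;1 .85 .456 0 0 0 0'
python3 -m handwheel '1 .08 .05 0 0 0 0;1 .17 .09 0 0 0 0;1 .25 .14 0 0 0 0;1 .34 .18 0 0 0 0;1 .42 .23 0 0 0 0;1 .51 .27 0 0 0 0;1 .6 .32 0 0 0 0;1 .68 .37 0 0 0 0;1 .77 .41 0 0 0 0;1 .85 .456 0 0 0 0'
python3 -m handwheel '1 .08 .05 0 0 0 0;1 .17 .09 0 0 0 0;1 .25 .14 0 0 0 0;1 .34 .18 0 0 0 0;1 .42 .23 0 0 0 0;1 .51 .27 0 0 0 0;1 .6 .32 0 0 0 0;1 .68 .37 0 0 0 0;1 .77 .41 0 0 0 0;1 .85 .456 0 0 0 0'
cat >n.py <<'E'
from d0 import *
import sys
from scipy.spatial.transform import Rotation as Ro
o=arm.observe();R=Ro.from_quat(np.roll(o['tcp_rot'],-1)).as_matrix();p=o['ee_pos'];t=np.r_[d[sys.argv[1]][:2],float(sys.argv[2])]
print(p,t,"tool shift",R.T@(t-p),"joints",o['joints'],o['clock'])
E
python3 n.py lL -19.5
```

```text
clock: 41.8
ee_pos: [649.7, 140.1, 81.8]
tcp_rot: [0.001, -0.671, 0.742, -0.0]
wrist_force: [-0.5, 0.4, 0.6]
width: 70.3
grip_force: 0.0
clock: 42.8
ee_pos: [595.1, 59.0, 79.7]
tcp_rot: [-0.0, -0.671, 0.742, -0.0]
wrist_force: [0.0, 0.2, 0.1]
width: 85.2
grip_force: 0.0
clock: 43.8
ee_pos: [541.2, -21.0, 79.7]
tcp_rot: [0.0, -0.671, 0.742, -0.0]
wrist_force: [-0.5, -0.2, -0.1]
width: 85.5
grip_force: 0.0
clock: 44.8
ee_pos: [487.3, -101.0, 79.7]
tcp_rot: [0.0, -0.671, 0.742, -0.0]
wrist_force: [-1.0, 0.7, -0.2]
width: 85.6
grip_force: 0.0
clock: 45.8
ee_pos: [433.4, -180.9, 79.7]
tcp_rot: [0.0, -0.671, 0.742, -0.0]
wrist_force: [0.4, -0.3, 0.3]
width: 85.5
grip_force: 0.0
[ 433.352 -180.905   79.703] [ 380.294 -258.443  -19.5  ] tool shift [82.473 45.006 99.202] joints [ 0.686  0.518 -0.509  2.248  0.536  0.492  2.793] 45.8
```

```bash
python3 -m handwheel '1 .08 .05 0 0 0 .047;1 .17 .09 0 0 0 .094;1 .25 .14 0 0 0 .14;1 .34 .18 0 0 0 .187;1 .42 .23 0 0 0 .234;1 .5 .27 0 0 0 .281;1 .58 .32 0 0 0 .328;1 .67 .37 0 0 0 .374;1 .75 .41 0 0 0 .421;1 .825 .45 0 0 0 .468'; python3 n.py lL -19.5
```

```text
clock: 46.8
ee_pos: [380.3, -258.3, 79.8]
tcp_rot: [0.0, 0.003, 1.0, -0.0]
wrist_force: [0.2, -0.3, 0.7]
width: 85.4
grip_force: 0.0
[ 380.298 -258.302   79.767] [ 380.294 -258.443  -19.5  ] tool shift [ 0.027 -0.135 99.267] joints [ 0.589  0.469 -0.118  2.281  0.137  0.397  1.921] 46.8
```

```bash
python3 -m handwheel '1 0 0 .15 0 0 0;1 0 0 .3 0 0 0;1 0 0 .45 0 0 0;1 0 0 .6 0 0 0;1 0 0 .75 0 0 0;1 0 0 .87 0 0 0;1 0 0 .95 0 0 0;1 0 0 .99 0 0 0;0 0 0 .99 0 0 0;0 0 0 .99 0 0 0' 80
python3 -m handwheel '0 0 0 0 0 0 0;0 0 0 0 0 0 0;0 0 0 0 0 0 0;0 0 0 0 0 0 0;0 0 0 0 0 0 0;0 0 0 -.03 0 0 0;0 0 0 -.1 0 0 0;0 0 0 -.2 0 0 0;0 0 0 -.35 0 0 0;0 0 0 -.5 0 0 0'
python3 n.py jL 80
```

```text
clock: 47.8
ee_pos: [380.8, -257.8, -19.0]
tcp_rot: [0.0, -0.0, 1.0, -0.0]
wrist_force: [0.9, 0.4, -0.2]
width: 59.1
grip_force: 0.0
clock: 48.8
ee_pos: [380.4, -257.6, 31.7]
tcp_rot: [-0.0, 0.0, 1.0, 0.0]
wrist_force: [0.2, -0.1, -1.5]
width: 15.4
grip_force: 78.1
[ 380.429 -257.589   31.73 ] [ 551.756 -371.234   80.   ] tool shift [-171.318 -113.637  -48.32 ] joints [ 0.561  0.565 -0.086  2.305  0.169  0.277  1.897] 48.8
```

```bash
python3 -m handwheel '0 0 0 -.1 0 0 0;0 -.03 -.02 -.2 0 0 0;0 -.09 -.06 -.3 0 0 0;0 -.18 -.12 -.4 0 0 0;0 -.29 -.19 -.48 0 0 0;0 -.4 -.27 -.48 0 0 0;0 -.52 -.34 -.48 0 0 0;0 -.64 -.42 -.48 0 0 0;0 -.75 -.5 -.48 0 0 0;0 -.86 -.57 -.48 0 0 0'
python3 -m handwheel '0 -.1 -.07 0 0 0 0;0 -.2 -.14 0 0 0 0;0 -.31 -.21 0 0 0 0;0 -.42 -.28 0 0 0 0;0 -.53 -.35 0 0 0 0;0 -.64 -.42 0 0 0 0;0 -.73 -.48 0 0 0 0;0 -.8 -.53 0 0 0 0;0 -.84 -.56 0 0 0 0;0 -.853 -.566 0 0 0 0'
python3 n.py jL 47
```

```text
clock: 49.8
ee_pos: [467.2, -315.2, 78.2]
tcp_rot: [-0.0, 0.0, 1.0, 0.0]
wrist_force: [-0.3, -0.3, -1.3]
width: 15.5
grip_force: 78.1
clock: 50.8
ee_pos: [552.3, -371.7, 78.6]
tcp_rot: [-0.0, 0.0, 1.0, -0.0]
wrist_force: [-0.7, -0.1, -1.7]
width: 15.9
grip_force: 78.1
[ 552.261 -371.692   78.612] [ 551.756 -371.234   47.   ] tool shift [ 0.505  0.461 31.612] joints [ 0.613  0.66  -0.131  1.825  0.13   0.666  1.977] 50.8
```

```bash
python3 -m handwheel '0 .005 .005 .05 0 0 0;0 .005 .005 .1 0 0 0;0 .005 .005 .15 0 0 0;0 .005 .005 .2 0 0 0;0 .005 .005 .24 0 0 0;0 .005 .005 .28 0 0 0;0 .005 .005 .3 0 0 0;0 .005 .005 .31 0 0 0;0 .005 .005 .32 0 0 0;0 .005 .005 .32 0 0 0'
python3 -m handwheel '.6 0 0 0 0 0 0;.6 0 0 0 0 0 0;.6 0 0 0 0 0 0;.6 0 0 -.05 0 0 0;.6 0 0 -.15 0 0 0;.6 0 0 -.3 0 0 0;.6 0 0 -.5 0 0 0;.6 0 0 -.7 0 0 0;.6 0 0 -.9 0 0 0;.6 0 0 -1 0 0 0'
python3 -m handwheel '.6 .1 0 -.1 0 0 0;.6 .2 0 -.2 0 0 0;.6 .3 0 -.3 0 0 0;.6 .4 -.1 -.4 0 0 0;.6 .5 -.2 -.5 0 0 0;.6 .6 -.3 -.6 0 0 0;.6 .7 -.4 -.7 0 0 0;.6 .8 -.5 -.8 0 0 0;.6 .9 -.6 -.8 0 0 0;.6 1 -.7 -.8 0 0 0'
python3 - <<'E'
from d0 import *
T=arm.capture("top");S=arm.capture("side");R=(0,0,255)
x,y,a=d["rack"]
it=[(circ(*d[k],z+3,s),R) for k,z,s in(("jL",70,120),("jM",60,96),("jS",50,72))]+[(rect(x,y,35,a,84,56),R)]
bx=lambda p,f,b,im,n:(view(n,(*p,b[0],b[1]),f,it,"pics/a.png",im),cv2.imread("pics/a.png"))[1]
f=3.4
row=[bx(p,f,(58,86),T,"top") for p in((142,150),(243,130),(335,140),(430,160))]
row2=[bx(p,f,(58,86),S,"side") for p in((270,110),(315,145),(325,210),(320,290))]
cv2.imwrite("pics/fin.png",np.vstack([np.hstack(row),np.hstack(row2)])[:600,:800])
E
```

```text
clock: 51.8
ee_pos: [551.6, -370.8, 46.7]
tcp_rot: [0.0, 0.0, 1.0, -0.0]
wrist_force: [-0.8, 1.3, -2.5]
width: 15.2
grip_force: 78.1
clock: 52.8
ee_pos: [552.9, -371.7, 150.2]
tcp_rot: [0.002, 0.0, 1.0, -0.001]
wrist_force: [0.9, 0.2, 0.4]
width: 51.0
grip_force: 0.0
clock: 53.8
ee_pos: [450.6, -441.8, 226.9]
tcp_rot: [0.0, 0.0, 1.0, -0.0]
wrist_force: [0.7, 0.5, -0.4]
width: 51.2
grip_force: 0.0
```

View pics/fin.png

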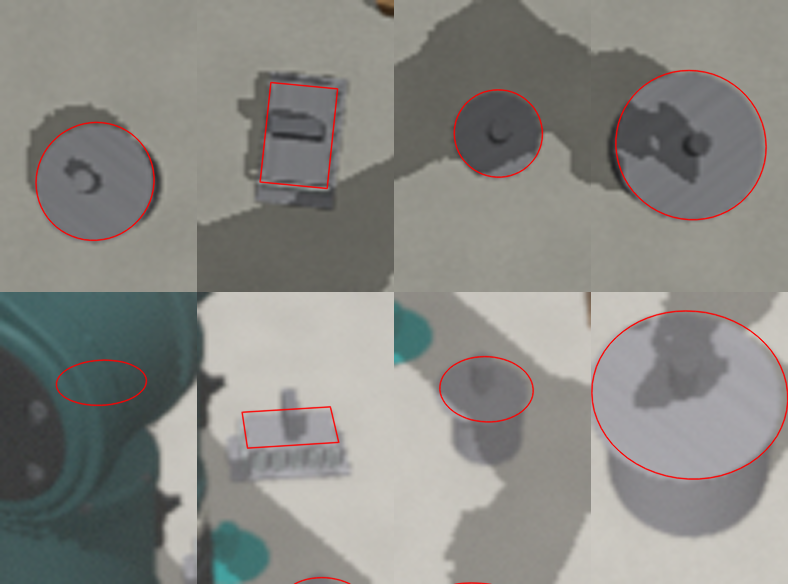

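All three lid plates and the comb plate line up with their seated outlines to about 1 px. They are flat, centred and at the right height, and the arm is clear, so I'm handing in.

```bash
python3 -c "
from plant import arm
print(arm.finish_job())"
```

```text
the job is handed in; nothing more can be done
None
```

The job is handed in at about 54 s of the 112 s allowed: in the final pictures the three lids lie flat and centred on their jars and the comb sits seated in the rack, to about 1 px (3 mm), with the arm clear; no verdict came back.

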